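# Ready a jar shaker and prove its limit switches

## Task

Get the shaker ready for a run: take the T-bolt from its stand, pass its head down through the slot in the deck until the collar rests on the deck and turn it a quarter turn so that it is locked crosswise, and put every jar upright, fully down, in a pocket of its own, in whichever order suits you. Only when all that is done, prove the two limit switches, yellow roller first and then red: push the roller arm over sideways past its 30 degree trip point, hold it there for about half a second without driving it onto its end stop at 60 degrees, and let it spring back. Leave the bottle, tape and screwdriver where they are, and finish with bolt, jars and both arms at rest.

Things in the scene. Friction and masses are not known exactly. Their poses are not given: they have to be found in the camera images.
- jar_1_center (a point): centre (21 mm above its underside) of a squat sample jar, amber glass with a wide green screw cap, round, 32 mm across, 42 mm high, 50 g, standing upright loose on the table; its bottom half is the glass (31 mm across), its top half the cap. Three to five of the five jars are there, None for the others
- jar_2_center (a point): centre (21 mm above its underside) of a squat sample jar, amber glass with a wide green screw cap, round, 32 mm across, 42 mm high, 50 g, standing upright loose on the table; its bottom half is the glass (31 mm across), its top half the cap. Three to five of the five jars are there, None for the others
- jar_3_center (a point): centre (21 mm above its underside) of a squat sample jar, amber glass with a wide green screw cap, round, 32 mm across, 42 mm high, 50 g, standing upright loose on the table; its bottom half is the glass (31 mm across), its top half the cap. Three to five of the five jars are there, None for the others
- jar_4_center (a point): centre (21 mm above its underside) of a squat sample jar, amber glass with a wide green screw cap, round, 32 mm across, 42 mm high, 50 g, standing upright loose on the table; its bottom half is the glass (31 mm across), its top half the cap. Three to five of the five jars are there, None for the others
- jar_5_center (a point): centre (21 mm above its underside) of a squat sample jar, amber glass with a wide green screw cap, round, 32 mm across, 42 mm high, 50 g, standing upright loose on the table; its bottom half is the glass (31 mm across), its top half the cap. Three to five of the five jars are there, None for the others
- pocket_1 (a point): centre of the mouth, at deck height, of a round pocket in the shaker's deck: 35.5 mm across, 12 mm deep, flat floor; any jar fits any pocket. A seated jar stands 30 mm proud of the deck, its centre 9 mm above this point. Axes as the shaker's
- pocket_2 (a point): centre of the mouth, at deck height, of a round pocket in the shaker's deck: 35.5 mm across, 12 mm deep, flat floor; any jar fits any pocket. A seated jar stands 30 mm proud of the deck, its centre 9 mm above this point. Axes as the shaker's
- pocket_3 (a point): centre of the mouth, at deck height, of a round pocket in the shaker's deck: 35.5 mm across, 12 mm deep, flat floor; any jar fits any pocket. A seated jar stands 30 mm proud of the deck, its centre 9 mm above this point. Axes as the shaker's
- pocket_4 (a point): centre of the mouth, at deck height, of a round pocket in the shaker's deck: 35.5 mm across, 12 mm deep, flat floor; any jar fits any pocket. A seated jar stands 30 mm proud of the deck, its centre 9 mm above this point. Axes as the shaker's
- pocket_5 (a point): centre of the mouth, at deck height, of a round pocket in the shaker's deck: 35.5 mm across, 12 mm deep, flat floor; any jar fits any pocket. A seated jar stands 30 mm proud of the deck, its centre 9 mm above this point. Axes as the shaker's
- shaker: fixed jar shaker: aluminium deck 108 x 168 mm, its top 30 mm above the table, on blue sides, grey drive housing behind it. Origin on the table under the deck's centre; x to the housing, y to its left, z up. Five pockets and the slot form a grid of 2 rows in x and 3 columns in y, centres 58 mm apart; the slot is in the front left place (-x, +y)
- slot (a point): centre of the mouth, at deck height, of the through slot for the T-bolt: 30 mm long along this point's x axis, 12 mm wide along y, in a deck 12 mm thick; below it a hollow 18 mm deep and at least 40 mm square; z up
- stand: fixed grey block in which the T-bolt stands parked, 64 x 54 mm, 28 mm high, with a slot like the shaker's but closed below; origin on the table under its centre, x along the slot
- t_bolt_grip (a point): centre of the orange wing handle on top of the loose steel T-bolt (80 g, 64 mm high). The wing is 36 mm long (x axis), 12 mm thick (y), 26 mm high; z up. 23 to 27 mm below this point is a collar 26 mm across, under it an 8 mm shank. With the collar resting on the shaker's deck this point is 27 mm above the slot's mouth; wing along the slot: it passes; crosswise: locked
- t_bolt_head (a point): centre of the T-head at the foot of the T-bolt, 47 mm below the wing's centre: 26 mm long along x (parallel to the wing), 8 mm along y, 8 mm high. Lifting the bolt 26 mm frees it from the stand. With the collar on the shaker's deck the head is 4 mm clear below the deck and turns freely either way
- switch_yellow: fixed limit switch with the yellow roller: grey box 36 x 40 mm with a dark head 40 x 42 mm whose top is 79 mm above the table, on a foot plate 80 x 66 mm. Origin on the table under the box; z up. The lever arm stands before the front (-x) face; y is the only way the arm can be pushed (black cable gland on that side)
- roller_yellow (a point): centre of the yellow roller (20 mm across, 10 mm wide) at the top of the lever arm. The arm turns about a shaft parallel to the switch's x axis, 50 mm below the roller, 66 mm above the table; at rest it is upright, the roller at 116 mm. The roller centre is 15 mm before the front of the head and stays so. Push it from its -y side; the axes turn with the arm
- lever_yellow (a joint): angle of the yellow-roller arm in rad: 0 upright at rest, growing as it is pushed to the switch's +y; trips at 0.52 (30 degrees), end stop at 1.05 (60 degrees); a spring returns it when let go; about 4 N at the roller to trip
- switch_red: fixed limit switch with the red roller: grey box 36 x 40 mm with a dark head 40 x 42 mm whose top is 79 mm above the table, on a foot plate 80 x 66 mm. Origin on the table under the box; z up. The lever arm stands before the front (-x) face; y is the only way the arm can be pushed (black cable gland on that side)
- roller_red (a point): centre of the red roller (20 mm across, 10 mm wide) at the top of the lever arm. The arm turns about a shaft parallel to the switch's x axis, 50 mm below the roller, 66 mm above the table; at rest it is upright, the roller at 116 mm. The roller centre is 15 mm before the front of the head and stays so. Push it from its -y side; the axes turn with the arm
- lever_red (a joint): angle of the red-roller arm in rad: 0 upright at rest, growing as it is pushed to the switch's +y; trips at 0.52 (30 degrees), end stop at 1.05 (60 degrees); a spring returns it when let go; about 4 N at the roller to trip
- dropper_bottle: amber dropper bottle with a black top, 31 mm across, 87 mm high, bystander; origin under its centre
- masking_tape: roll of cream masking tape, 62 mm across, 20 mm high, bystander; origin under its centre
- screwdriver: small screwdriver with a yellow-orange handle, 150 mm long, lying, bystander; origin under its centre
There are look-alikes about, which are no part of the job. What is shaped like the part that bears jar_5_center but black is not meant. What is shaped like the part that bears jar_1_center but purple is not meant.

How it is judged (in metres and radians):
On the way, in this order (a step that is already met when the one before it is completed fails the run):
1. the T-bolt locked crosswise in the slot and every jar seated in a pocket (horizontal distance between t_bolt_grip and slot below 0.006 m and z of t_bolt_grip in the frame of slot between 0.022 and 0.03 m and angle between the x axis of t_bolt_grip and the x axis of slot, either way round above 1.2 rad and angle between t_bolt_grip's own z axis and vertical below 0.15 rad and (horizontal distance between jar_1_center and pocket_1 below 0.006 m or horizontal distance between jar_1_center and pocket_2 below 0.006 m or horizontal distance between jar_1_center and pocket_3 below 0.006 m or horizontal distance between jar_1_center and pocket_4 below 0.006 m or horizontal distance between jar_1_center and pocket_5 below 0.006 m) and z of each of jar_1_center, jar_2_center, jar_3_center, jar_4_center, jar_5_center in the frame of slot below 0.0125 m and angle between each of jar_1_center, jar_2_center, jar_3_center, jar_4_center, jar_5_center's own z axis and vertical below 0.12 rad and (horizontal distance between jar_2_center and pocket_1 below 0.006 m or horizontal distance between jar_2_center and pocket_2 below 0.006 m or horizontal distance between jar_2_center and pocket_3 below 0.006 m or horizontal distance between jar_2_center and pocket_4 below 0.006 m or horizontal distance between jar_2_center and pocket_5 below 0.006 m) and (horizontal distance between jar_3_center and pocket_1 below 0.006 m or horizontal distance between jar_3_center and pocket_2 below 0.006 m or horizontal distance between jar_3_center and pocket_3 below 0.006 m or horizontal distance between jar_3_center and pocket_4 below 0.006 m or horizontal distance between jar_3_center and pocket_5 below 0.006 m) and (horizontal distance between jar_4_center and pocket_1 below 0.006 m or horizontal distance between jar_4_center and pocket_2 below 0.006 m or horizontal distance between jar_4_center and pocket_3 below 0.006 m or horizontal distance between jar_4_center and pocket_4 below 0.006 m or horizontal distance between jar_4_center and pocket_5 below 0.006 m) and (horizontal distance between jar_5_center and pocket_1 below 0.006 m or horizontal distance between jar_5_center and pocket_2 below 0.006 m or horizontal distance between jar_5_center and pocket_3 below 0.006 m or horizontal distance between jar_5_center and pocket_4 below 0.006 m or horizontal distance between jar_5_center and pocket_5 below 0.006 m)), for 0.3 s.
2. then the yellow-roller arm pushed over past 0.52 rad and held there for 0.3 s (value of joint lever_yellow above 0.52 rad), for 0.3 s.
3. then the red-roller arm pushed over past 0.52 rad and held there for 0.3 s (value of joint lever_red above 0.52 rad), for 0.3 s.
At the end, for the whole second after the job is handed in: Bolt within 6 mm of the slot axis, collar on the deck (handle 22-30 mm above it), upright, wing over 1.2 rad from the slot; each jar within 6 mm of a pocket axis, centre under 12.5 mm above the deck, tilt under 0.12 rad; both arms under 0.1 rad; bolt and jars at rest (all of step 1 and value of joint each of lever_yellow, lever_red below 0.1 rad and linear speed of each of jar_1, jar_2, jar_3, jar_4, jar_5, t_bolt below 0.02 m/s); the robot touches nothing.
It fails at once if the yellow-roller arm driven onto its end stop (over 1.0 rad) (value of joint lever_yellow above 1 rad).
It fails at once if the red-roller arm driven onto its end stop (over 1.0 rad) (value of joint lever_red above 1 rad).
It fails at once if the dropper_bottle shoved more than 40 mm or knocked over (distance of dropper_bottle from where it was at the start of the episode above 0.04 m or angle between dropper_bottle's own z axis and vertical above 0.6 rad).
It fails at once if the masking_tape shoved more than 40 mm or knocked over (distance of masking_tape from where it was at the start of the episode above 0.04 m or angle between masking_tape's own z axis and vertical above 0.6 rad).
It fails at once if the screwdriver shoved more than 40 mm or knocked over (distance of screwdriver from where it was at the start of the episode above 0.04 m).
Of jar_1, jar_2, jar_3, jar_4, jar_5 only 3 to 5 are there at a start; the rules pass over those that are not, and their reading is None.
At some moment in a run one of jar_1, jar_2, jar_3, jar_4, jar_5 may be knocked a few centimetres aside while the robot is not near it.
It also fails if it takes over 208 s, if anything falls off the work surface, if the arm or the gripper's body presses on something with over 40 N, if the wrist force passes 120 N, or if a joint passes its speed limit or range.

## Robot

A 6-joint arm with a two-finger parallel gripper is mounted at the origin on a cart in front of the work surface, level with it; the furniture and walls round the work are solid. World frame = base frame: x ahead of the robot, y to its left, z up, the work surface at z = 0. Lengths are in mm, angles in rad, forces in N, time in s.
With the tool pointing down it reaches from about 325 to 875 mm from the base axis. Payload 4.4 kg.
Tool frame: the origin (TCP) lies on the centre line of the jaws, within the pads' length; the fingertips stand ahead of it and the grasp point (between the pads) lies 6 mm ahead of it (ctrl.tcp_to_tips is the z of the fingertips in the tool frame, in mm); z points along the fingers, y is the line along which they close (so a half turn about z gives the same grasp; the last joint's range is limited). The gripper opens to 85 mm and grips with 20 to 120 N. Pads are 22 mm wide; open, the fingers measure 114 mm over their backs; the gripper's body (76 mm by 85 mm) begins 54 mm behind the grasp point. The pads swing forward as they close: fully open they stand 13 mm farther back than shut.
Start: joints at [-1.294, 0.207, 1.542, -0, 1.393, -0.15], TCP at [238.539, -523.189, 256.282] pointing down, gripper open.
Joint ranges: [-2.73, 2.73], [-0.86, 2.22], [0.23, 2.46], [-1.11, 4.25], [0.08, 2.63], [-2.82, 2.82]. Speed limits (rad/s): [2.79, 2.79, 3.14, 3.14, 3.14, 3.14].

## Interface

Orientations are given as a 3x3 rotation matrix whose columns are the frame's x, y, z axes.
In Python, from plant import ctrl, sensors, optics gives the robot as it stands. Calls block until the motion is done:
- ctrl.move_ptp(position, orientation): joint-space move of the TCP to a pose.
- ctrl.move_l(position, rot=None, vel=150, threshold=None): straight line of the TCP; rot=None keeps the orientation; vel is the mean speed in mm/s. With threshold (N) it stops when the force on the tool has changed by that much, and returns True; else False.
- ctrl.set_joints(angles): joint-space move.
- ctrl.gripper_to(opening, force=None): finger opening in mm; force is the grip in N (None keeps the last); returns when the fingers have stopped.
- ctrl.hold(seconds).
- ctrl.solve_ik(position, orientation): joint angles nearest the present ones, or None.
- sensors.read_state(): the state.
- optics.grab_frame(name): name is "scene" or "top"; returns (picture, depth): 480x640x3 uint8, red, green, blue; 480x640 float32, mm along the optical axis (not along the pixel's ray), 0 where there is no reading.
- optics.camera_params(name): a dict with "mtx" (3x3 intrinsics, pixels), "R" (3x3) and "t" (3): a world point X has camera coordinates R X + t. Camera axes: x right, y down, z forward; pixel columns grow to the right and rows downward; lengths in mm; the calibration is good to about 2 mm. A picture is of the moment at which its call begins. camera_params takes no time and is no camera call.
A pose or a line that the arm cannot do raises ctrl.MotionError and nothing moves.
- ctrl.finish_job(): hands the job in; it is judged then, once.
The state is a dict: "t": time; "q": joint angles; "qvel": joint speeds; "tau": joint torques, N m; "eef_pos": TCP position; "eef_rot": TCP orientation; "force": force on the tool from outside, world axes, zero at the start; "wrist_torque": the same for the moment, N m; "grip_width": finger opening in mm; "grasp_force": force on a finger pad.
Only numpy, scipy, OpenCV 4.12 (cv2) and the standard library are available. Lean on these libraries where they do the work, as an engineer would, in place of code of your own. Each camera call takes 0.05 s, during which the arm holds its last target. There are 200 camera calls.

## Working session

There is one attempt and no reset: what is moved stays moved. The work goes in short steps, each a Python script; the robot and the scene stay as the last script left them, time stands still between calls to the robot, and variables do not carry over. Pictures are saved under pics/ and viewed, at most 14 in all, crops included, and the job is handed in when it is done.

```bash
ls; mkdir -p pics; python3 - <<'E'
from plant import ctrl, sensors, optics
import cv2, numpy as np
for n in ("scene","top"):
    im,d=optics.grab_frame(n); p=optics.camera_params(n)
    cv2.imwrite(f"pics/{n}0.png",im[:,:,::-1]); np.save(f"pics/{n}0.npy",d)
    print(n,p["mtx"].round(1).tolist(),p["R"].round(3).tolist(),p["t"].round(1).tolist(), (-p["R"].T@p["t"]).round(0))
print(sensors.read_state()["t"],ctrl.tcp_to_tips)
E
```

```text
pics
scene [[479.6, 0.0, 322.1], [0.0, 479.6, 241.4], [0.0, 0.0, 1.0]] [[0.775, -0.632, 0.01], [-0.303, -0.386, -0.871], [0.555, 0.672, -0.49]] [-419.8, 236.3, 655.0] [  34. -615.  531.]
top [[513.9, 0.0, 320.2], [0.0, 513.9, 241.5], [0.0, 0.0, 1.0]] [[-0.017, -1.0, 0.001], [-0.986, 0.017, -0.163], [0.163, -0.004, -0.987]] [4.6, 538.7, 931.6] [ 3.790e+02 -1.000e+00  1.007e+03]
0.1 25.0
```

View pics/scene0.png

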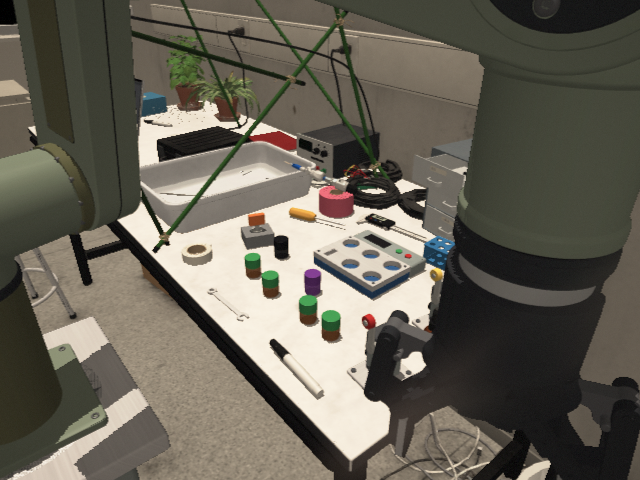

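View pics/top0.png

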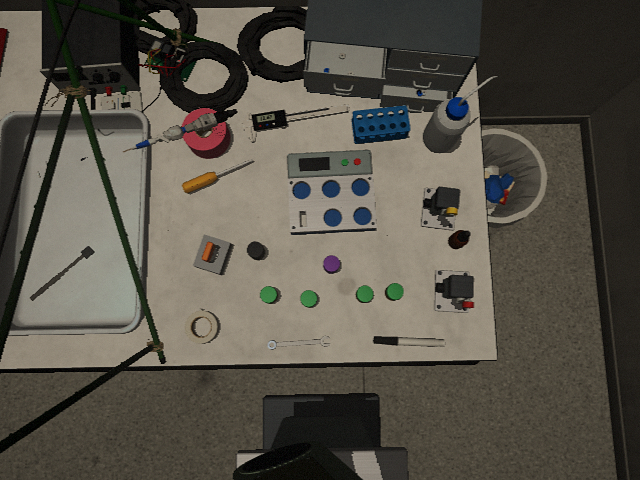

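The top view shows 4 green jars at about (269,295), (308,298), (364,294) and (395,291), and the shaker at (332,192) with its slot at (303,218). The stand and orange wing are at (212,253), the yellow roller at (452,211), the red roller at (468,304) and the bottle at (459,239). The purple and black look-alikes are at (331,264) and (256,250). Green poles slant over the left side. Next I'll measure these and look at an enlarged crop.

```bash
cat > vis.py <<'E'
import cv2, numpy as np
from plant import optics
def cloud(name,d):
    p=optics.camera_params(name); v,u=np.indices(d.shape)
    c=np.stack([(u-p["mtx"][0,2])/p["mtx"][0,0]*d,(v-p["mtx"][1,2])/p["mtx"][1,1]*d,d],-1)
    return (c-p["t"])@p["R"]
def ray(name,uv,z):
    p=optics.camera_params(name); uv=np.atleast_2d(uv).astype(float)
    r=np.c_[uv,np.ones(len(uv))]@np.linalg.inv(p["mtx"]).T@p["R"]; o=-p["R"].T@p["t"]
    return o+r*((z-o[2])/r[:,2])[:,None]
def proj(name,X):
    p=optics.camera_params(name); c=np.atleast_2d(X)@p["R"].T+p["t"]; c=c@p["mtx"].T
    return c[:,:2]/c[:,2:]
RANGE=dict(green=((45,90,50),(85,255,255)),orange=((4,150,120),(16,255,255)),blue=((100,90,50),(125,255,255)),
  yellow=((18,150,100),(35,255,255)),red=((172,140,80),(180,255,255)),purple=((130,60,40),(160,255,255)))
def mask(im,col):
    return cv2.inRange(cv2.cvtColor(im,cv2.COLOR_RGB2HSV),*map(np.array,RANGE[col]))
def blobs(m,amin=20):
    n,l,s,c=cv2.connectedComponentsWithStats(m)
    return [(l==i,s[i,4],c[i]) for i in range(1,n) if s[i,4]>=amin]
E
python3 - <<'E'
from vis import *
im=cv2.imread("pics/top0.png")[:,:,::-1].copy(); d=np.load("pics/top0.npy"); P=cloud("top",d)
for c in RANGE:
    for b,a,cc in blobs(mask(im,c),15):
        if c=="green" and cc[1]<270: continue
        z=P[b][:,2]; top=P[b][z>np.percentile(z,90)-3]
        print(c,a,cc.round(1),"ztop",np.percentile(z,95).round(1),"top mean",top.mean(0).round(1),len(top))
t=P[340:360,200:240,2]; print("table z",np.median(t),t.std())
m=(P[150:240,280:380,2]); print("deck z",np.median(m))
# poles near the stand: points above 60 mm with world y>60 & x in 250..650
Q=P[(P[...,2]>60)&(P[...,1]>60)&(P[...,1]<420)&(P[...,0]>200)&(P[...,0]<650)&(d>0)]
print(len(Q)); Q=Q[np.argsort(Q[:,2])]; print(Q[::max(1,len(Q)//25)].round(0))
c1=cv2.resize(im[140:320,185:385],None,fx=4,fy=4,interpolation=cv2.INTER_CUBIC)[:600]
cv2.imwrite("pics/crop1.png",cv2.resize(im[145:295,185:385],None,fx=4,fy=4,interpolation=cv2.INTER_CUBIC)[:,:,::-1])
cv2.imwrite("pics/crop2.png",cv2.resize(im[175:325,400:500],None,fx=4,fy=4,interpolation=cv2.INTER_CUBIC)[:,:,::-1])
E
```

```text
green 218 [394.6 291.1] ztop 44.3 top mean [ 442.2 -142.9   42.6] 149
green 220 [268.  294.2] ztop 44.4 top mean [440.6  93.4  49.1] 148
green 215 [364.5 293.5] ztop 44.7 top mean [439.5 -86.6  42.6] 155
green 215 [308.4 298.1] ztop 45.6 top mean [431.7  18.8  50.3] 137
orange 97 [206.8 250.5] ztop 70.0 top mean [519.3 202.5  80.7] 75
blue 20 [326.2  69.7] ztop 147.8 top mean [834.5 -20.4 146.2] 14
blue 16 [419.6  93.6] ztop 13.9 top mean [ 849.3 -215.4   12.4] 12
blue 295 [456.9 107.2] ztop 160.8 top mean [ 756.5 -249.6  158.8] 115
blue 1270 [380.2 121.9] ztop 43.0 top mean [ 776.2 -128.7   49.6] 791
blue 15 [183.2 128.7] ztop 90.3 top mean [750.2 248.8  89.1] 6
blue 58 [142.6 143.6] ztop 105.9 top mean [706.  312.6 130.2] 34
blue 534 [496.9 186.7] ztop -434.3 top mean [ 756.5 -499.2 -388.9] 122
blue 208 [360.1 187.6] ztop 21.2 top mean [646.3 -84.1  34.2] 132
blue 215 [301.2 190.5] ztop 20.8 top mean [646.4  31.4  18.9] 151
blue 206 [330.7 189.1] ztop 21.7 top mean [647.4 -27.5  19.4] 130
blue 219 [362.  216.4] ztop 21.4 top mean [591.4 -88.   19.2] 147
blue 221 [332.2 217.6] ztop 
[... 218 characters left out ...]
8.8 231.5  62.8] 165
red 644 [206.1 138.1] ztop 53.2 top mean [743.8 213.7  55.7] 443
purple 216 [331.1 263.2] ztop 44.7 top mean [496.7 -25.   43. ] 151
table z -0.07212775176938813 71.11054855037987
deck z 27.319174233903702
7695
[[387. 302.  60.]
 [407. 306.  74.]
 [385. 348.  81.]
 [383. 333.  83.]
 [439. 323.  85.]
 [513. 323.  86.]
 [451. 310. 109.]
 [509. 315. 145.]
 [548. 319. 178.]
 [584. 322. 208.]
 [208.  64. 237.]
 [646. 333. 257.]
 [206.  74. 292.]
 [207.  69. 324.]
 [637. 351. 341.]
 [599. 353. 354.]
 [567. 353. 365.]
 [534. 354. 376.]
 [499. 350. 386.]
 [471. 348. 397.]
 [630. 348. 404.]
 [257. 349. 410.]
 [403. 347. 416.]
 [541. 352. 422.]
 [370. 347. 428.]
 [468. 355. 436.]]
```

View pics/crop1.png

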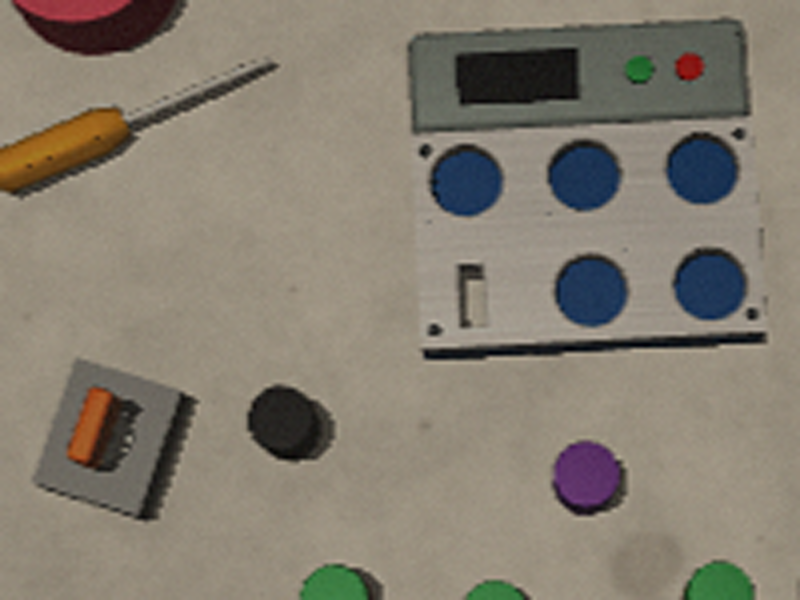

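View pics/crop2.png

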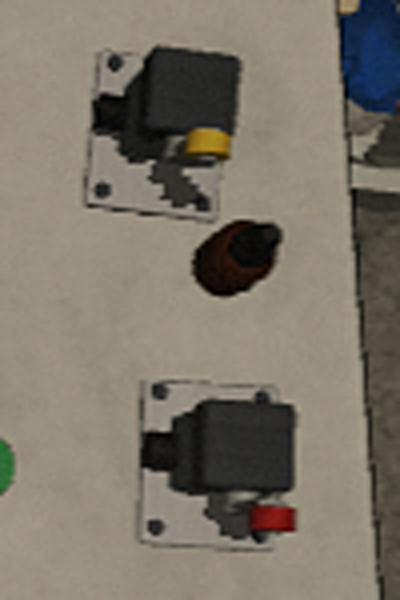

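The crops confirm the layout: pockets are blue discs, the slot is at about (303,218), and both cable glands are on the image left (+y). So both levers get pushed towards world +y. Next come precise positions by casting rays onto planes.

```bash
cat >> vis.py <<'E'
GRID=np.array([[29,58],[29,0],[29,-58],[-29,0],[-29,-58]],float)
def jars(im,col="green",z=31.5):
    out=[]
    for b,a,c in blobs(mask(im,col),100):
        if not(140<a<320): continue
        p=ray("top",c,z)[0]; 
        if 330<p[0]<700 and -330<p[1]<330: out.append(p[:2])
    return np.array(out)
def shaker(im):
    pts=[]
    for b,a,c in blobs(mask(im,"blue"),120):
        p=ray("top",c,24)[0,:2]
        if 130<a<320 and 540<p[0]<700 and -130<p[1]<80: pts.append(p)
    pts=np.array(pts); g=GRID
    ctr0=np.array([617,-28.]); idx=[np.argmin(np.linalg.norm(g+ctr0-p,axis=1)) for p in pts]
    g=g[idx]; gm,pm=g.mean(0),pts.mean(0); H=(g-gm).T@(pts-pm); yaw=np.arctan2(H[0,1]-H[1,0],H[0,0]+H[1,1])
    c,s=np.cos(yaw),np.sin(yaw); R=np.array([[c,-s],[s,c]]); t=pm-R@gm
    return t,yaw,R,np.linalg.norm((R@g.T).T+t-pts,axis=1)
E
python3 - <<'E'
from vis import *
im=cv2.imread("pics/top0.png")[:,:,::-1].copy()
print("jars",jars(im).round(1).tolist(),"purple",jars(im,"purple").round(1).tolist())
t,y,R,r=shaker(im); print("shaker",t.round(2),y.round(4),"res",r.round(2)); print("slot",(R@[-29,58]+t).round(1))
print("slot visible z~24 from crop",ray("top",(185+471.5/4-.375,145+295.5/4-.375),24).round(1))
hsv=cv2.cvtColor(im,cv2.COLOR_RGB2HSV)
m=cv2.inRange(hsv,np.array((0,110,50)),np.array((17,255,255))); m[:, :190]=0;m[:,235:]=0;m[:235]=0;m[275:]=0
pts=np.argwhere(m)[:,::-1]; w=ray("top",pts,62)[:,:2]; print("wing n",len(pts))
rc=cv2.minAreaRect(w.astype(np.float32)); print("wing rect",np.round(rc[0],1),np.round(rc[1],1),round(rc[2],1),"mean",w.mean(0).round(1))
e,v=np.linalg.eigh(np.cov(w.T)); print("long axis deg",np.degrees(np.arctan2(v[1,1],v[0,1])).round(1))
f=lambda L,o,z:ray("top",[(o[0]+x/4-.375,o[1]+y/4-.375) for x,y in L],z)[:,:2]
S=f([(78,358),(188,395),(140,515),(37,483)],(185,145),28); print("stand c",S.mean(0).round(1),S.round(0).tolist())
Y=f([(97,50),(86,207)],(400,175),4);print("y plate dir",np.degrees(np.arctan2(*(Y[0]-Y[1])[::-1])))
Rr=f([(141,380),(139,543)],(400,175),4);print("r plate dir",np.degrees(np.arctan2(*(Rr[0]-Rr[1])[::-1])))
Y=f([(155,50),(240,55),(240,128),(150,125)],(400,175),79);print("y head",Y.round(0).tolist())
Y=f([(200,400),(295,405),(293,492),(200,488)],(400,175),79);print("r head",Y.round(0).tolist())
hs=np.array((0,140,80)),np.array((5,255,255)); mr=mask(im,"red")|cv2.inRange(hsv,*hs)
for mm,x0,y0,x1,y1 in ((mask(im,"yellow"),435,195,470,225),(mr,455,290,485,315)):
    q=np.zeros_like(mm);q[y0:y1,x0:x1]=mm[y0:y1,x0:x1]; p=np.argwhere(q>0)[:,::-1]; 
    W=ray("top",p,118)[:,:2]; print("roller",len(p),W.min(0).round(1),W.max(0).round(1),W.mean(0).round(1))
E
```

```text
jars [[443.3, -143.9], [441.5, 95.8], [439.6, -86.8], [432.8, 19.4]] purple [[498.4, -24.9]]
shaker [617.68 -28.23] 0.0334 res [0.1  0.23 0.24 0.25 0.35]
slot [586.8  28.8]
slot visible z~24 from crop [[588.2  29.   24. ]]
wing n 133
wing rect [520.9 204.3] [16.6 36.5] 72.7 mean [521.4 205.7]
long axis deg 162.9
stand c [520.7 203.1] [[560.0, 220.0], [541.0, 166.0], [483.0, 188.0], [499.0, 238.0]]
y plate dir -6.75327494268581
r plate dir -3.779504124728462
y head [[632.0, -227.0], [629.0, -266.0], [594.0, -264.0], [596.0, -222.0]]
r head [[468.0, -238.0], [465.0, -281.0], [426.0, -277.0], [428.0, -236.0]]
roller 49 [ 575.4 -247.9] [ 582.9 -229.8] [ 579.  -238.5]
roller 48 [ 408.1 -265.4] [ 416.8 -247.8] [ 413.2 -256.7]
```

```bash
cat > rob.py <<'E'
import numpy as np, cv2
from plant import ctrl, sensors, optics
import vis
def st(): return sensors.read_state()
def rot(a):                        # tool down, jaws closing along angle a (deg)
    a=np.radians(a); y=np.array([np.cos(a),np.sin(a),0]); z=np.array([0,0,-1.]); return np.c_[np.cross(y,z),y,z]
def q6(p,a):
    q=ctrl.solve_ik(list(p),rot(a)); return 9 if q is None else q[5]
def best(p,a):                     # half turn with the smaller last joint
    return min((a,a+180),key=lambda b:abs(q6(p,b)))
def go(p,a,z=200):                 # high ptp move
    ctrl.move_ptp([p[0],p[1],z],rot(a))
def line(p,z,a=None,vel=150,th=None):
    return ctrl.move_l([p[0],p[1],z],None if a is None else rot(a),vel=vel,threshold=th)
def up(z=200,vel=250):
    e=st()["eef_pos"]; return ctrl.move_l([e[0],e[1],z],vel=vel)
def top(): return optics.grab_frame("top")[0]
E
python3 - <<'E'
from rob import *
P=np.array([432.8,19.4]); a=best([*P,200],90); b=best([*P,200],0)
print(a,b)
go(P,a,150); print("t",st()["t"])
ctrl.gripper_to(50,30); print("tips",ctrl.tcp_to_tips)
print(line(P,42,vel=120,th=8))
ctrl.gripper_to(25,25); s=st(); print("w",s["grip_width"],s["grasp_force"],ctrl.tcp_to_tips)
ctrl.gripper_to(50); line(P,75); line(P,75,b); line(P,42,th=8)
ctrl.gripper_to(25,25); s=st(); print("w",s["grip_width"],s["eef_pos"]); ctrl.gripper_to(50)
up(150); go([420,-300],best([420,-300,200],90),250)
im=top(); print("t",st()["t"]); print(vis.jars(im).round(2).tolist()); t,y,R,r=vis.shaker(im);print(t,y,r.round(2))
E
```

```text
270 0
t 2.2
tips 25.0
False
w 30.914040199185294 24.845635647070594 25.0
w 31.080007953965485 [433.7145342   19.2717824   42.95172722]
t 9.2917
[[443.24, -143.91], [441.61, 95.73], [439.66, -86.7], [434.93, 19.4]]
[617.73816533 -28.1139567 ] 0.033430189069633985 [0.09 0.19 0.27 0.3  0.38]
```

```bash
python3 - <<'E'
from rob import *
e=lambda:np.round(st()["eef_pos"],2).tolist()
print(e()); P=[434,19.3]; a=best([*P,200],0)
go(P,a,150); print("ptp",e()); line(P,80); print("l",e()); ctrl.hold(.3); print(e(), [round(x,2) for x in (st()["qvel"])])
line(P,42); print(e()); ctrl.hold(.3); print(e(),np.round(st()["force"],1))
ctrl.gripper_to(25,25); print(e(),st()["grip_width"]); ctrl.hold(.3); print(e(), np.round(st()["force"],1))
E
```

```text
[419.87, -298.49, 248.67]
ptp [434.69, 18.96, 150.52]
l [434.73, 18.69, 80.45]
[434.79, 19.17, 80.89] [np.float64(0.0), np.float64(0.0), np.float64(0.01), np.float64(-0.0), np.float64(-0.0), np.float64(-0.0)]
[433.53, 19.41, 41.81]
[434.79, 19.19, 42.84] [-0.7 -0.3 -1. ]
[434.41, 19.23, 42.53] 30.659495461790875
[434.45, 19.24, 42.56] [-1.1  0.3  5.9]
```

```bash
cat >> rob.py <<'E'
OFF=np.array([1.2,0.1])            # camera minus arm reading
def settle(p,z,a=None,vel=150):    # line, then correct the steady error from the reading; returns command bias
    line(p,z,a,vel); ctrl.hold(.25); b=np.array([*p,z])-st()["eef_pos"]
    ctrl.move_l([p[0]+b[0],p[1]+b[1],z+b[2]],vel=30); ctrl.hold(.15); return b
def insert(p,zfree,zend,b,th=8,rad=(0,1,1.8,2.5)):
    """lower at p (arm reading) from zfree; search on a small spiral when stopped on the rim"""
    for r in rad:
        for k in range(1 if r==0 else 6):
            d=r*np.array([np.cos(k*1.047),np.sin(k*1.047)])
            q=p+b[:2]+d
            ctrl.move_l([*q,zfree+b[2]],vel=60)
            hit=ctrl.move_l([*q,zend+b[2]],vel=40,threshold=th); z=st()["eef_pos"][2]
            print("try",r,k,hit,round(z,1))
            if z<zend+4: return True
    return False
def place_jar(pk,yaw,zg=42.5,n=30):
    """pk: pocket in arm reading; zg: TCP height above the jar's underside"""
    a=best([*pk,150],90+yaw); go(pk,a,150); b=settle(pk,zg+40)
    ok=insert(pk,zg+32.5,zg+17.5,b); ctrl.hold(.2); print(ok,st()["eef_pos"].round(1),st()["force"].round(1))
    if ok: ctrl.gripper_to(40); up(150); ctrl.gripper_to(50)
    return ok
E
python3 - <<'E'
from rob import *
t,yaw=np.array([617.71,-28.17]),0.0334; c,s=np.cos(yaw),np.sin(yaw); R=np.array([[c,-s],[s,c]])
up(150); print(st()["grip_width"])
place_jar(R@[29,0]+t-OFF,np.degrees(yaw))
go([430,-200],best([430,-200,200],90),250); im=top(); cv2.imwrite("pics/p1.png",im[:,:,::-1])
print(vis.jars(im).round(1).tolist(), "pocket",R@[29,0]+t, "t",st()["t"])
print("seated cam", [vis.ray("top",c,49.5)[0].round(1).tolist() for b,a,c in vis.blobs(vis.mask(im,"green"),100)])
E
```

```text
30.88082527765566
try 0 0 True 60.4
True [645.1 -26.9  60.4] [1.5 1.1 5. ]
[[653.4, -27.1], [443.2, -143.9], [441.6, 95.8], [439.7, -86.7]] pocket [646.69382588 -27.20158008] t 19.0083
seated cam [[648.4, -26.6, 49.5], [442.1, -141.3, 49.5], [440.4, 94.0, 49.5], [438.6, -85.1, 49.5]]
```

```bash
cat >> rob.py <<'E'
YAW=0.0334; T=np.array([617.71,-28.17]); RS=np.array([[np.cos(YAW),-np.sin(YAW)],[np.sin(YAW),np.cos(YAW)]])
def pk(x,y): return RS@[x,y]+T-OFF
def look(name=None):
    go([430,-230],best([430,-230,200],90),250); im=top()
    if name: cv2.imwrite(f"pics/{name}.png",im[:,:,::-1])
    return im
def pick_jar(near,ang):
    js=vis.jars(look()); js=js[js[:,0]<560]; j=js[np.argmin(np.linalg.norm(js-near,axis=1))]; print("jars",js.round(1).tolist(),"t",round(st()["t"],1))
    p=j-OFF; a=best([*p,150],ang); ctrl.gripper_to(46,30); go(p,a,110); b=settle(p,80)
    hit=ctrl.move_l([p[0]+b[0],p[1]+b[1],42.5+b[2]],vel=100,threshold=10)
    ctrl.gripper_to(25,30); w=st()["grip_width"]; print("hit",hit,"w",round(w,1)); up(150)
    return st()["grip_width"]>28
E
python3 - <<'E'
from rob import *
for near,ang,g in (((441,96),90,(29,58)),((440,-87),0,(29,-58)),((443,-144),0,(-29,-58))):
    if not (pick_jar(np.array(near),ang) and place_jar(pk(*g),np.degrees(YAW))): print("STOP"); break
im=look("p2"); print([vis.ray("top",c,49.5)[0].round(1).tolist() for b,a,c in vis.blobs(vis.mask(im,"green"),100)]); print([pk(*g).round(1) for g in vis.GRID],st()["t"])
E
```

```text
jars [[443.2, -143.9], [441.6, 95.7], [439.6, -86.7]] t 19.3
hit False w 30.9
try 0 0 True 60.2
True [643.   30.9  60.2] [0.1 1.2 5. ]
jars [[467.9, -162.6], [439.6, -86.7]] t 31.0
hit False w 30.9
try 0 0 True 60.2
True [646.9 -85.3  60.1] [ 1.  -0.4  5.3]
jars [[468.0, -162.6]] t 40.5
hit False w 30.7
try 0 0 True 60.0
True [588.9 -86.8  60. ] [ 0.6 -0.1  5.1]
[[648.5, -26.6, 49.5], [650.6, -85.3, 49.5], [646.1, 31.6, 49.5], [592.3, -86.9, 49.5]]
[array([643.6,  30.7]), array([645.5, -27.3]), array([647.4, -85.3]), array([587.5, -29.2]), array([589.5, -87.2])] 50.0583
```

View pics/p2.png

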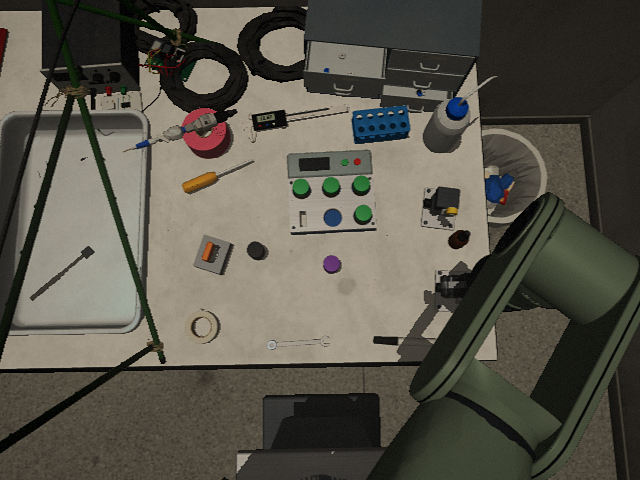

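All four jars are seated, including the one that was knocked to (468,-163). The slot at (303,218) is clear and the bolt is still in its stand at (210,252). Now the bolt.

```bash
python3 - <<'E'
from rob import *
u=np.array([np.cos(np.radians(-17.1)),np.sin(np.radians(-17.1))])
p=np.array([521.6,204.8])-OFF; slot=pk(-29,58); y=np.degrees(YAW)
# choose the grip half turn so that stand, slot and locked poses share one wrist branch
c=[(max(abs(q6([*p,120],72.9+h)),abs(q6([*slot,120],90+y+h)),abs(q6([*slot,120],90+y+h+d))),h,d) for h in (0,180) for d in (90,-90)]
m,h,d=min(c); print("branch",m,h,d)
ctrl.gripper_to(30,60); go(p,72.9+h,150); b=settle(p,100)
print("hit",ctrl.move_l([*(p+b[:2]),64+b[2]],vel=60,threshold=8))
ctrl.gripper_to(5,60); ctrl.hold(.2); s=st(); print("w",s["grip_width"],s["eef_pos"].round(1),s["force"].round(1),s["wrist_torque"].round(2))
zg=s["eef_pos"][2]; up(zg+50,60); up(150,150); ctrl.hold(.2); s=st(); print("w",s["grip_width"],s["force"].round(1))
go(slot,90+y+h,150)
b=settle(slot,zg+2+31); ctrl.hold(.1); print(st()["eef_pos"].round(1),slot.round(1),"zg",zg,st()["t"])
ok=insert(slot,zg+2+27,zg+2.5,b,th=6); ctrl.hold(.2); s=st(); print(ok,s["eef_pos"].round(1),s["force"].round(1),"d",d,"a",90+y+h)
E
```

```text
branch 1.702735472949614 0 -90
hit False
w 10.956818178105516 [519.9 204.6  63.3] [0.3 1.1 3.2] [-0.04 -0.01  0.02]
w 10.978542897117652 [-0.7 -0.3 -0.8]
[584.5  28.6  94.8] [585.6  28.7] zg 63.25746169620053 58.0917
try 0 0 True 65.2
True [583.8  28.7  65.3] [-0.2  0.9  5.5] d -90 a 91.91367903573695
```

```bash
python3 - <<'E'
from rob import *
y=np.degrees(YAW); slot=pk(-29,58); e=st()["eef_pos"]
up(e[2]+1.2+.8,20); ctrl.hold(.1); e=st()["eef_pos"]; print(e.round(1))
A=90+y; tgt=slot+[0.0,1.2]
for k in (1,2,3):
    line(e[:2]+[.8,0]+(tgt-e[:2]-[.8,0])*k/3,e[2]-.6,A-30*k,vel=40); s=st(); print(s["eef_pos"].round(1),s["force"].round(1),s["wrist_torque"].round(2))
ctrl.hold(.2); s=st(); print(s["eef_pos"].round(1),s["force"].round(1),s["grip_width"])
hit=ctrl.move_l([*(s["eef_pos"][:2]-[.8,0]),s["eef_pos"][2]-5],vel=15,threshold=4); print(hit,st()["eef_pos"].round(1))
ctrl.gripper_to(26,20); up(160,100); im=look("p3"); cv2.imwrite("pics/c3.png",cv2.resize(im[145:245,270:400],None,fx=6,fy=6,interpolation=cv2.INTER_CUBIC)[:,:,::-1])
w=vis.blobs(vis.mask(im,"orange"),20)
for b,a,c in w: print(a,vis.ray("top",c,60)[0].round(1))
print("slot cam",RS@[-29,58]+T,st()["t"])
E
```

```text
[583.2  28.8  66.6]
[584.4  29.2  65.8] [ 0.1 -0.6 -0.6] [-0.01 -0.02  0.03]
[585.   29.5  65.9] [ 0.4 -0.2 -0.9] [ 0.04 -0.06  0.03]
[585.6  29.9  65.9] [-0.   0.4 -1. ] [ 0.03 -0.01 -0.02]
[585.6  29.9  66. ] [-0.2 -0.2 -0.6] 11.162808305480079
True [585.7  29.9  65.2]
102 [588.5  30.2  60. ]
slot cam [586.78933427  28.82923185] 64.6417
```

View pics/c3.png

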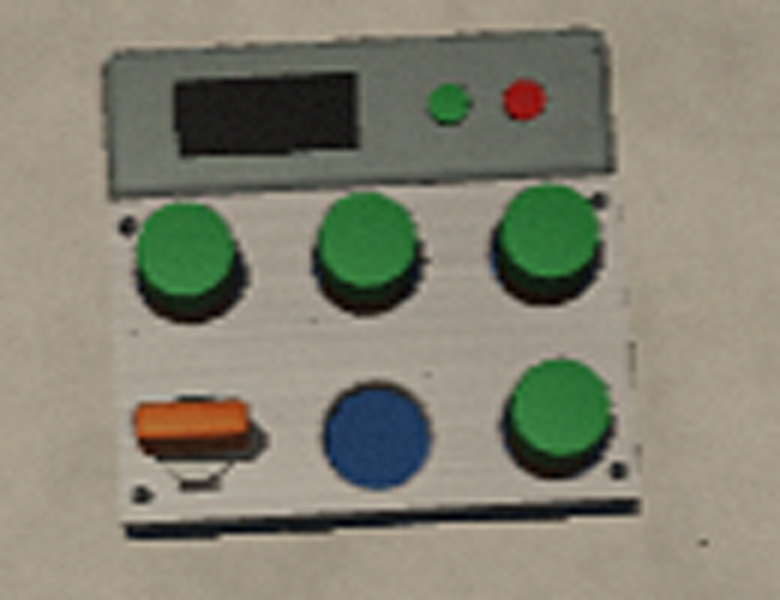

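The bolt is locked crosswise in the slot at about (190,425) in the crop, and the four jars sit in their pockets. Next I'll approach the yellow roller and feel for contact.

```bash
cat >> rob.py <<'E'
def approach(roller,yaw,z=121):
    y=np.radians(yaw); n=np.array([-np.sin(y),np.cos(y)]); f=np.array([np.cos(y),np.sin(y)])
    s=roller-2*f-42*n; ctrl.gripper_to(0,20); a=best([*s,150],90+yaw); go(s,a,200); b=settle(s,z)
    f0=st()["force"]; d=-42
    while d<-14:                   # small steps until the roller pushes back
        d+=1.5; ctrl.move_l([*(roller-2*f+d*n+b[:2]),z+b[2]],vel=25); ctrl.hold(.05)
        F=(st()["force"]-f0)[:2]@n; print(round(d,1),round(F,2),end="; ")
        if F<-.8: break
    return n,f,b,d
E
python3 - <<'E'
from rob import *
r=np.array([579,-238.5])-OFF
n,f,b,d=approach(r,-4.5); s=st(); print("\n",b.round(2),s["eef_pos"].round(1),s["t"],s["grip_width"])
im=optics.grab_frame("scene")[0]; cv2.imwrite("pics/y1.png",im[:,:,::-1])
cv2.imwrite("pics/y1c.png",cv2.resize(im[200:400,340:540],None,fx=3,fy=3)[:,:,::-1])
E
```

```text
-40.5 1.23; -39.0 1.58; -37.5 0.98; -36.0 0.96; -34.5 1.36; -33.0 1.63; -31.5 1.6; -30.0 1.54; -28.5 0.78; -27.0 0.66; -25.5 0.42; -24.0 0.0; -22.5 -0.64; -21.0 -1.35; 
 [-0.78  0.49 -1.51] [ 573.6 -258.9  119.7] 71.2167 -0.1136975867842636
```

View pics/y1c.png

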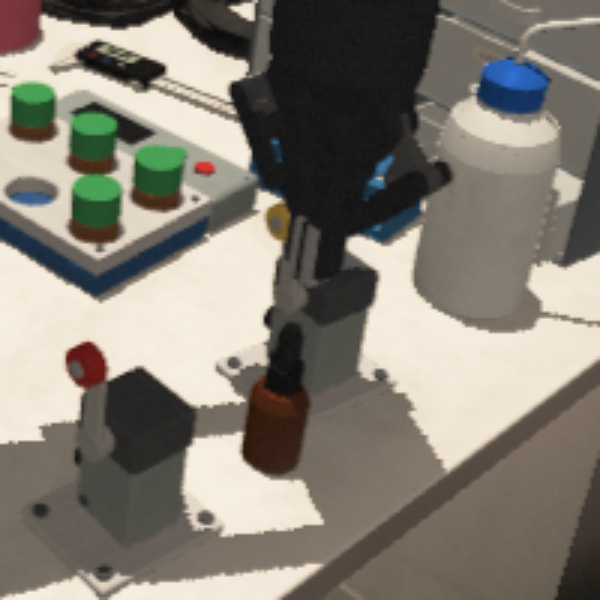

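The crop shows the closed fingers touching the yellow roller, at about (280,220) in the crop, from its -y side. The arm leans only a little. I'll estimate the lever angle from the roller's projection before pushing further.

```bash
cat >> vis.py <<'E'
def disc(name,r,yaw,th,z0=66):
    y=np.radians(yaw); n=np.array([-np.sin(y),np.cos(y),0]); f=np.array([np.cos(y),np.sin(y),0])
    c=np.array([*r,z0])+50*(np.sin(th)*n+np.cos(th)*np.array([0,0,1]))
    a=np.linspace(0,2*np.pi,40); P=np.concatenate([c+10*(np.cos(a)[:,None]*n+np.sin(a)[:,None]*[0,0,1])+s*f for s in (-5,5)])
    q=proj(name,P); return q.min(0),q.max(0)
def rollerbox(im,col):
    m=mask(im,col)
    if col=="red": m|=cv2.inRange(cv2.cvtColor(im,cv2.COLOR_RGB2HSV),np.array((0,140,80)),np.array((5,255,255)))
    return m
E
python3 - <<'E'
from vis import *
im=cv2.imread("pics/y1.png")[:,:,::-1].copy()
for col,r,yaw,ths,box in (("yellow",(579,-238.5),-4.5,(0,.1,.2,.3,.4,.5,.7),(420,440,258,290)),("red",(413.2,-256.7),-3.5,(0,.2,.5),(355,385,300,340))):
    m=rollerbox(im,col); q=np.zeros_like(m); q[box[2]:box[3],box[0]:box[1]]=m[box[2]:box[3],box[0]:box[1]]
    p=np.argwhere(q)[:,::-1]; print(col,len(p),"obs",p.min(0),p.max(0))
    for t in ths: print(t,*[x.round(1) for x in disc("scene",r,yaw,t)])
E
```

```text
yellow 41 obs [429 268] [436 279]
0 [429.5 267.2] [443.4 281.2]
0.1 [427.2 265.9] [441.  279.8]
0.2 [424.9 264.9] [438.6 278.8]
0.3 [422.7 264.3] [436.3 278. ]
0.4 [420.5 263.9] [434.  277.6]
0.5 [418.4 263.8] [431.8 277.4]
0.7 [414.5 264.5] [427.6 278. ]
red 118 obs [362 314] [374 328]
0 [361.4 313.1] [376.5 329.6]
0.2 [356.7 310. ] [371.7 326.3]
0.5 [350.3 307.9] [364.8 323.9]
```

```bash
cat >> rob.py <<'E'
def theta(col,rcam,yaw):           # lever angle from the roller's left edge in the scene view
    im=optics.grab_frame("scene")[0]; ths=np.linspace(-.1,1.1,25)
    c=np.array([sum(vis.disc("scene",rcam,yaw,t))/2 for t in ths]); m=vis.rollerbox(im,col); q=np.zeros_like(m)
    x0,y0=(c.min(0)-14).astype(int); x1,y1=(c.max(0)+14).astype(int); q[y0:y1,x0:x1]=m[y0:y1,x0:x1]
    p=np.argwhere(q)[:,::-1]; left=p[:,0].min()-.6
    L=np.array([vis.disc("scene",rcam,yaw,t)[0][0] for t in ths]); return float(np.interp(-left,-L,ths)),len(p),im
def push(col,rcam,yaw,n,d0,total=34):
    """advance in steps to `total` mm along n from the present spot while the lever angle, as seen, stays below 0.7"""
    s=st()["eef_pos"]; print("start",round(theta(col,rcam,yaw)[0],2)); F0=st()["force"][:2]@n
    p=cmd0=np.array(d0); adv=0
    for step in (10,8,6,3,3,2,2,2,2):
        ctrl.move_l(list(p+np.r_[n*(adv+step),0]),vel=40); adv+=step; th,k,im=theta(col,rcam,yaw)
        print("adv",adv,"th",round(th,2),k,"F",round(st()["force"][:2]@n-F0,2))
        if th>.66 or adv>=total: break
    ctrl.hold(.7); print("held",round(theta(col,rcam,yaw)[0],2),"moved",round((st()["eef_pos"]-s)[:2]@n,1))
    return im
E
python3 - <<'E'
from rob import *
rc=np.array([579,-238.5]); r=rc-OFF; yaw=-4.5; y=np.radians(yaw); n=np.array([-np.sin(y),np.cos(y)]); f=np.array([np.cos(y),np.sin(y)])
b=np.array([-.78,.49,-1.51]); cmd=np.r_[r-2*f-21*n+b[:2],121+b[2]]
im=push("yellow",rc,yaw,n,cmd,34); cv2.imwrite("pics/y2c.png",cv2.resize(im[200:400,340:540],None,fx=3,fy=3)[:,:,::-1]); print(st()["t"])
E
```

```text
start 0.05
adv 10 th 0.27 38 F -2.88
adv 18 th 0.4 32 F -3.73
adv 24 th 0.5 27 F -5.16
adv 27 th 0.55 24 F -5.77
adv 30 th 0.6 21 F -8.0
adv 32 th 0.65 24 F -8.17
adv 34 th 0.7 18 F -7.94
held 0.7 moved 32.0
74.4667
```

View pics/y2c.png

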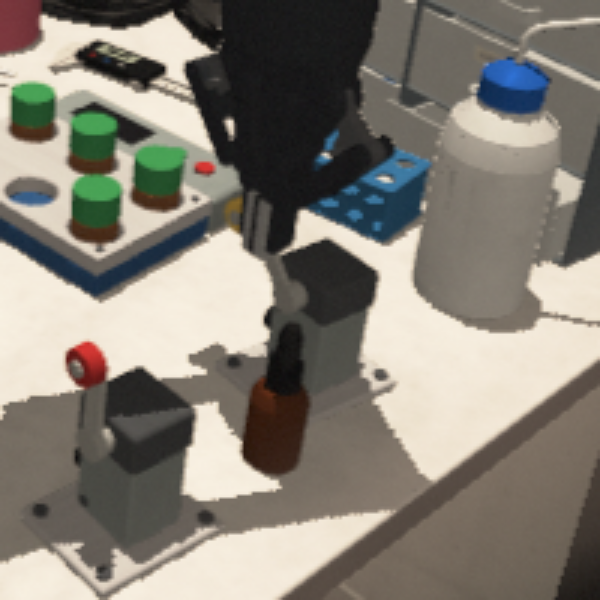

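The yellow arm leans about 40 degrees, between its 30 degree trip and 60 degree stop, and I held it for 0.7 s. Now I'll release it and do the red one.

```bash
python3 - <<'E'
from rob import *
y=np.radians(-4.5); n=np.array([-np.sin(y),np.cos(y)]); e=st()["eef_pos"]
ctrl.move_l(list(e-np.r_[n*60,0]),vel=120); up(200); print("yellow back",round(theta("yellow",np.array([579,-238.5]),-4.5)[0],2))
rc=np.array([413.2,-256.7]); yaw=-3.5
n,f,b,d=approach(rc-OFF,yaw); th,k,im=theta("red",rc,yaw); s=st(); print("\n",d,"th",round(th,2),k,s["eef_pos"].round(1),s["t"],b.round(2))
cmd=np.r_[rc-OFF-2*f+d*n+b[:2],121+b[2]]; np.save("cmd.npy",cmd)
cv2.imwrite("pics/r1c.png",cv2.resize(im[220:420,290:490],None,fx=3,fy=3)[:,:,::-1])
E
```

```text
yellow back -0.04
-40.5 0.42; -39.0 0.24; -37.5 -0.15; -36.0 0.13; -34.5 -0.74; -33.0 0.12; -31.5 0.04; -30.0 0.39; -28.5 0.28; -27.0 -0.64; -25.5 0.43; -24.0 -1.29; 
 -24.0 th -0.0 25 [ 407.9 -280.2  119.9] 81.5417 [-0.69  0.63 -1.16]
```

View pics/r1c.png

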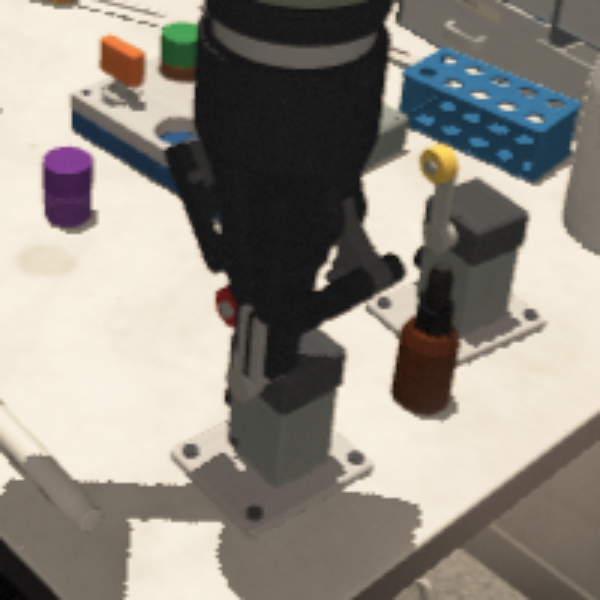

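The yellow arm is back upright, and the fingers stand against the red roller at about (228,305) in the crop. Now the push.

```bash
python3 - <<'E'
from rob import *
rc=np.array([413.2,-256.7]); yaw=-3.5; y=np.radians(yaw); n=np.array([-np.sin(y),np.cos(y)])
im=push("red",rc,yaw,n,np.load("cmd.npy"),37); cv2.imwrite("pics/r2c.png",cv2.resize(im[220:420,290:490],None,fx=3,fy=3)[:,:,::-1]); print(st()["t"])
E
```

```text
start -0.0
adv 10 th 0.17 23 F 0.07
adv 18 th 0.35 27 F -2.38
adv 24 th 0.45 23 F -2.76
adv 27 th 0.49 24 F -3.92
adv 30 th 0.6 23 F -6.3
adv 32 th 0.6 22 F -5.23
adv 34 th 0.65 21 F -7.27
adv 36 th 0.71 21 F -6.02
held 0.71 moved 34.5
85.0417
```

View pics/r2c.png

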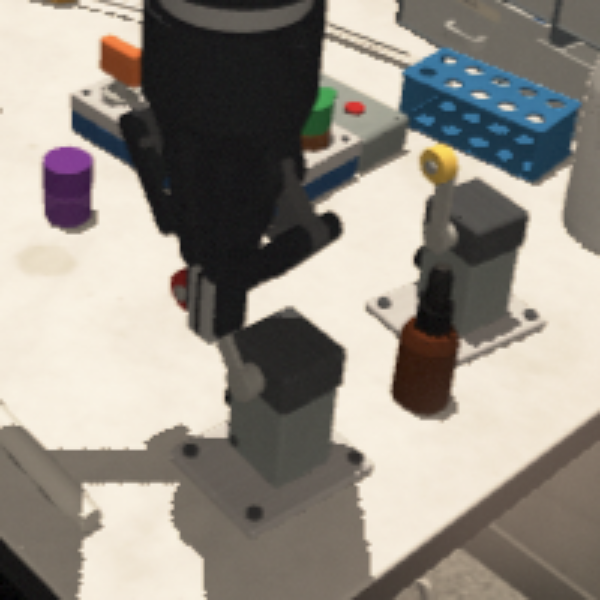

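The red arm was held at about 40 degrees. Now I'll release it, back away and do a final check.

```bash
python3 - <<'E'
from rob import *
rc=np.array([413.2,-256.7]); y=np.radians(-3.5); n=np.array([-np.sin(y),np.cos(y)]); e=st()["eef_pos"]
ctrl.move_l(list(e-np.r_[n*60,0]),vel=120); up(250); im=look()
print("red",theta("red",rc,-3.5)[:2],"yellow",theta("yellow",np.array([579,-238.5]),-4.5)[:2])
print([vis.ray("top",c,49.5)[0].round(1).tolist() for b,a,c in vis.blobs(vis.mask(im,"green"),100)])
for b,a,c in vis.blobs(vis.mask(im,"orange"),60): print(a,vis.ray("top",c,60)[0].round(1))
print(st()["t"]); cv2.imwrite("pics/end.png",im[130:330,180:500,::-1])
E
```

```text
red (-0.0016848895316148096, 116) yellow (-0.03910279568281969, 81)
[[648.5, -26.6, 49.5], [650.6, -85.3, 49.5], [646.1, 31.6, 49.5], [592.3, -87.0, 49.5]]
101 [588.6  30.2  60. ]
86.9333
```

View pics/end.png

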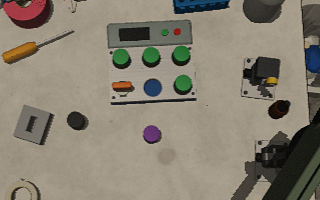

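The final picture shows the four jars in pockets, the bolt crosswise at (122,86), both arms at rest, and the bystanders where they were.

```bash
python3 -c "
from plant import ctrl
print(ctrl.finish_job())"
```

```text
the job is handed in; nothing more can be done
None
```

I handed the job in at about 87 s: the T-bolt is locked crosswise, all four jars present are seated, the yellow and then the red switch were each held at about 40 degrees for 0.7 s and sprang back, and the bottle, tape and screwdriver were left where they were; no verdict came back.

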